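# Press the lid onto a tin of caramel in the toggle-clamp lidding press

## Robot

A 6-joint arm with a two-finger parallel gripper is mounted at the origin on the work surface. World frame = base frame: x ahead of the robot, y to its left, z up, the work surface at z = 0. Lengths are in m, angles in rad, forces in N, time in s.
With the tool pointing down it reaches from about 0.375 to 0.9 m from the base axis. Payload 3.1 kg.
Tool frame: the origin (TCP) lies where the fingers leave the gripper's body, on its centre line; the fingertips stand 73 mm ahead of it and the grasp point (between the pads) lies 54 mm ahead of it; z points along the fingers, y is the line along which they close (so a half turn about z gives the same grasp; the last joint's range is limited). The gripper opens to 85 mm and grips with 20 to 120 N. Pads are 22 mm wide; open, the fingers measure 114 mm over their backs; the gripper's body (76 mm by 85 mm) begins 54 mm behind the grasp point. The pads swing forward as they close: fully open they stand 13 mm farther back than shut.
Start: joints at [-1.294, 0.527, 1.433, -0, 1.181, -0.178], TCP at [0.275, -0.561, 0.304] pointing down, gripper open.
Joint ranges: [-3.08, 3.08], [-0.75, 2.2], [0.22, 2.44], [-1.43, 4.57], [0, 2.65], [-2.85, 2.85]. Speed limits (rad/s): [2.79, 2.79, 3.14, 3.14, 3.14, 3.14].

## Interface

Orientations are given as a unit quaternion [x, y, z, w].
In Python, from station import manip gives the robot as it stands.
- The arm moves only by the shell command python3 -m crank 'ROWS' [FORCE]. ROWS is JSON, a list of rows, each an object with "dp": the shift along the tool's x, y, z normalised to -1 to 1, where 1 is 50 cm, a list of three; "delta_rot": the turn, a rotation vector about the tool's x, y, z normalised to -1 to 1, where 1 is 2 pi rad, a list of three; "fingers": the opening, from -1 (shut) to 1 (fully open). A call has 1 to 12 rows; each row shifts and turns the commanded pose from where the row before left it, along the tool's axes as they then stand; what a row does not reach is not made up. A row lasts 1/12 s, in which the tool goes at most 41.7 mm and 7.16 degrees, less where a joint would pass 70% of its speed; a pose out of reach is approached as far as the arm can. A call with a number of a shift or a turn outside -1 to 1 is refused whole. A call with a gripper value outside its range is refused whole. The fingers move at their own pace and stop on an object; FORCE is the grip in N (left out, the last holds). Time passes only in rows, so rows that do not move let the fingers close. It gives the time, the measured TCP pose, the force, the opening and the grip force at its end, in the units of the state.
- manip.sense(): the state, without advancing time (a new reading comes with each control period).
- manip.snapshot(name): name is "scene" or "top" or "wrist"; returns (picture, depth): 400x640x3 uint8, red, green, blue; 400x640 float32, m along the optical axis (not along the pixel's ray), 0 where there is no reading.
- manip.camera_model(name): a dict with "fx", "fy", "cx", "cy" (pixels), "origin" and "attitude" of the camera in the world. Camera axes: x right, y up, looking along -z (the intrinsics and any distortion apply to the point x, -y, -z); pixel columns grow to the right and rows downward; lengths in m; the calibration is good to about 2 mm. The wrist camera is an equidistant fisheye: a pixel r from the principal point sees the ray r / f radians off the axis. A picture is of the moment at which its call begins: read the wrist's pose just before it. camera_model takes no time and is no camera call; for the wrist camera it gives the pose at the moment of the call.
- manip.sign_off(): hands the job in; it is judged then, once.
The state is a dict: "t": time; "q": joint angles; "qd": joint speeds; "tau": joint torques, N m; "tcp_pos": TCP position; "tool_rot": TCP orientation; "force": force on the tool from outside, world axes, zero at the start; "ft_torque": the same for the moment, N m; "finger_gap": opening from 0.0 (shut) to 1.0 (fully open); "gripper_force": force on a finger pad.
Only numpy, scipy, OpenCV 4.12 (cv2) and the standard library are available. Lean on these libraries where they do the work, as an engineer would, in place of code of your own. Each camera call takes 0.05 s, during which the arm holds its last target. There are 200 camera calls.

## Task

One of the two squat tins has its lid standing proud. Slide that tin along the bench until it sits fully home in the press's V stop, throw the clamp handle over past dead centre so that the pad presses the lid fully down and the clamp locks, then throw the handle all the way back so that the clamp stands open again, leaving the lidded tin in the stop. Do it by feel, without forcing the handle or the tin against their stops, and leave everything else on the bench where it is.

Things in the scene. Friction and masses are not known exactly. Their poses are not given: they have to be found in the camera images.
- tin: the tin to be lidded: squat upright round steel tin, 94 mm diameter, 60 mm high to its rim, 0.3 to 0.6 kg, too wide to grip, loose on the bench; friction lid sticking up out of its mouth. Origin: centre of its underside, z up.
- lid (a joint): how far that tin's lid still stands proud of the rim, in m: 0.007 to 0.009 at the start, 0 when fully home; it takes 16 N to move it down and it stays where it is left.
- lid_top (a point): centre of the flat panel of that lid (pale gold-lacquered disc 88 mm across, like every lid here, with a 2 mm bead at its edge); 63 mm above the tin's underside when home.
- press: the lidding press, bolted to the bench: foot plate (x -104 to 26 mm, 120 mm wide, 8 mm high), steel pedestal 55 mm high carrying a vertical-handle toggle clamp, and in front of it an aluminium V stop for the tin. Origin: on the bench under the pivot of the clamp's arm; x points from the clamp out through the V's open mouth, y sideways, z up. The clamp swings in the x-z plane.
- press_seat (a point): point on the bench at x 80 mm, y 0 in the press's frame: here is the centre of the tin's underside when the tin touches both faces of the V stop; axes as the press. V stop: two upright aluminium faces, each 40 mm long and 30 mm high, at 45 degrees either side of x, open towards the press's +x.
- clamp_handle (a joint): angle of handle against its link (rad): 0 at the open stop, 2.264 at dead centre, 2.324 at the locked stop. The pad meets a proud lid at about 1.5. Pushing the grip's end takes 1 to 4 N before that, then up to about 10 N, falling to nothing at dead centre; then the clamp pulls itself onto the locked stop and stays. Unlocking takes a few N. The open clamp stays open by its weight.
- pad_face (a point): centre of the underside of the clamp's 32 mm rubber pad, on a spring spindle at the end of its arm. Arm pivot: x 0, z 105 mm in the press's frame. Raised, the pad is at x 72, z 164 mm, and the arm has nothing beyond x 78 mm, nor, beyond x 40 mm, below z 148 mm. Clamped, the arm lies level along +x over the tin, upper edge at z 117 mm, spindle nut to z 125 mm at x 80 mm.
- clamp_arm (a joint): angle of the clamp arm (rad): 0 raised, at the open stop (70 degrees above level), about 1.2 when clamped (level).
- grip_end (a point): centre of the end face of the handle's grip, a straight black bar 17 mm thick (its x, the closing way), 24 wide (y), 90 long (z, outward). Place x, z in the press's frame (mm; y 0) by the bar's lean forward of vertical (rad): open -0.81: -136, 180; -0.61: -120, 211; -0.31: -83, 244; -0.14: -58, 256; 0.06: -27, 264; 0.19: -8, 265; dead centre 0.42: 25, 258; locked 0.47: 28, 256.
- closed_tin: bystander: the same kind of tin (94 mm across, 65 mm high) with its lid already home. Origin: centre of its underside.
- milk_can: bystander: closed steel can, 74 mm across, 85 mm high. Origin: centre of its underside.
- open_can: bystander: empty steel can without lid, 74 mm across, 100 mm high. Origin: centre of its underside.
- lids: bystander: low stack of three spare lids, 88 mm across, 17 mm high. Origin: centre of its underside.
- spatula: bystander: spatula with wooden handle, 250 mm long, lying on the bench. Origin: under its middle, x along it.
- pastry: bystander: pile of three flat triangular pastries, legs 100 mm, 42 mm high. Origin: under its middle.
There are look-alikes about, which are no part of the job. Leave any yellow look-alike of the press alone.

How it is judged:
On the way, in this order (a step that is already met when the one before it is completed fails the run):
1. the tin stands home in the V stop (centre within 3 mm of its seat) with the clamp still open and the lid still proud (horizontal distance between tin and press_seat below 0.003 m and value of joint clamp_arm below 0.4 rad and value of joint lid above 0.004 m), for 0.2 s.
2. the handle is past dead centre, the lid is home (within 1 mm) and the tin is still in the V stop (within 5 mm) (value of joint clamp_handle above 2.29 rad and value of joint lid below 0.001 m and horizontal distance between tin and press_seat below 0.005 m), for 0.3 s.
At the end, for the whole second after the job is handed in: the clamp is swung back open (arm within 0.25 rad of its open stop), the lid is home on the tin (within 1 mm), and the tin stands upright and at rest in the V stop (centre within 10 mm of its seat) (value of joint clamp_arm below 0.25 rad and value of joint lid below 0.001 m and horizontal distance between tin and press_seat below 0.01 m and angle between tin's own z axis and vertical below 0.1 rad and linear speed of tin below 0.02 m/s); the robot touches nothing.
It fails at once if the handle or the tin is forced: more than 40 N between the fingers and the press with its clamp, or the fingers and the tin (contact force between the fingers and press above 40 N or contact force between the fingers and tin above 40 N).
It fails at once if a bystander (closed tin, milk can, open can, spare lids, spatula, pastries) is shifted by more than 30 mm (distance of any of closed_tin, milk_can, open_can, lids, spatula, pastry from where it was at the start of the episode above 0.03 m).
It also fails if it takes over 72 s, if anything falls off the work surface, if the arm or the gripper's body presses on something with over 40 N, if the wrist force passes 120 N, or if a joint passes its speed limit or range.

## Working session

There is one attempt and no reset: what is moved stays moved. The work goes in short steps, Python scripts to look and compute and a shell command to move; the robot and the scene stay as the last step left them, time stands still between calls to the robot, and variables do not carry over. Pictures are saved under pics/ and viewed, at most 10 in all, crops included, and the job is handed in when it is done.

```bash
mkdir -p pics; ls; python3 - <<'E'
from station import manip
import cv2,numpy as np
for n in("scene","top"):
    p,d=manip.snapshot(n); cv2.imwrite(f"pics/{n}0.png",p[:,:,::-1]); np.savez(f"pics/{n}0.npz",p=p,d=d); print(n,manip.camera_model(n))
s=manip.sense();print(s)
E
```

```text
pics
scene {'fx': 483.0974448573173, 'fy': 483.0974448573173, 'cx': 319.79382108063385, 'cy': 201.5160136767579, 'origin': array([ 1.06117353, -0.60002944,  0.88843397]), 'attitude': array([0.34761182, 0.13925951, 0.3583136 , 0.85521002])}
top {'fx': 436.6022058608975, 'fy': 436.6022058608975, 'cx': 318.89996545627605, 'cy': 199.58615971115947, 'origin': array([ 0.45896609, -0.11099862,  1.07454935]), 'attitude': array([ 0.0309164 , -0.02041035, -0.70550836,  0.70773269])}
{'t': 0.1, 'q': array([-1.29452743e+00,  5.28390962e-01,  1.43380547e+00,  1.52653248e-05,
        1.18139917e+00, -1.78456846e-01]), 'qd': array([-0.00115937,  0.00013572, -0.00225923, -0.00089207, -0.00172443,
        0.00073927]), 'tau': array([-1.23797149e-04, -4.43303597e+01, -1.78586984e+01, -1.29702598e-04,
        3.87575405e-03,  1.68988458e-05]), 'tcp_pos': array([ 0.2744204 , -0.56095735,  0.30301046]), 'tool_rot': array([ 9.74264381e-01,  2.25406107e-01, -4.19086548e-05, -1.00062135e-03]), 'force': array([ 0.58523831, -0.65413903, -0.19469018]), 'ft_torque': array([-0.03165975, -0.01268107,  0.02888213]), 'gripper_force': 0.0, 'finger_gap': 0.9999885302259102}
```

View pics/scene0.png

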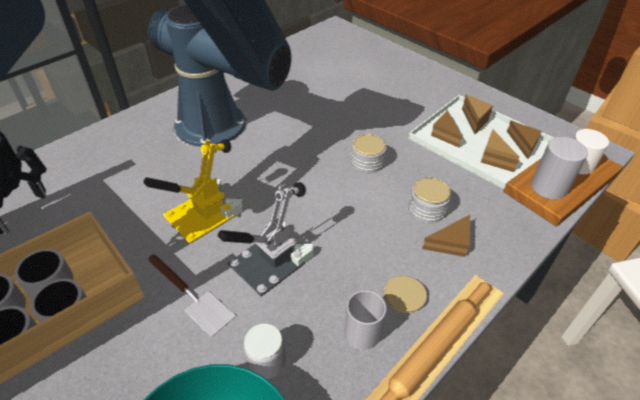

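View pics/top0.png

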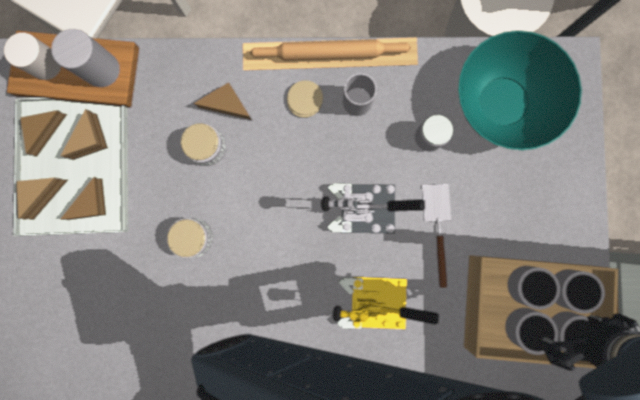

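The top picture shows the grey press at (360,208) with its V mouth facing left, and the yellow look-alike at (380,303). Candidates for the tin are (200,143) and (187,238). The lids stack is at (305,98). I'll compare lid heights and measure poses.

```bash
cat > h.py <<'E'
import numpy as np,cv2
from scipy.spatial.transform import Rotation as R
from station import manip
def cloud(n,d):
    c=manip.camera_model(n); v,u=np.mgrid[:d.shape[0],:d.shape[1]]
    P=np.stack([(u-c['cx'])/c['fx']*d,-(v-c['cy'])/c['fy']*d,-d],-1)
    W=P@R.from_quat(c['attitude']).as_matrix().T+c['origin']; W[d==0]=np.nan
    return W
def proj(n,X):
    c=manip.camera_model(n); p=(np.atleast_2d(X)-c['origin'])@R.from_quat(c['attitude']).as_matrix()
    return np.c_[c['cx']-c['fx']*p[:,0]/p[:,2],c['cy']+c['fy']*p[:,1]/p[:,2]]
E
python3 - <<'E'
from h import *
np.set_printoptions(precision=4,suppress=True)
im={}
for n in("top","scene"):
    z=np.load(f"pics/{n}0.npz"); p,d=z['p'],z['d']; W=cloud(n,d); im[n]=(p,W)
    b=np.abs(W[...,2])<.012; print(n,"bench z",np.nanmedian(W[b][:,2]))
p,W=im["top"]
for n,pts in(("top",[(200,143),(187,238),(305,98)]),("scene",[(432,187),(369,145),(405,293)])):
    p,W=im[n]; hsv=cv2.cvtColor(p,cv2.COLOR_RGB2HSV)
    for u,v in pts:
        w=W[v-25:v+26,u-25:u+26].reshape(-1,3); g=(hsv[v-25:v+26,u-25:u+26].reshape(-1,3)); 
        m=(w[:,2]>.01)&(g[:,1]>60)&(abs(g[:,0].astype(int)-20)<10)
        c,r=cv2.minEnclosingCircle(w[m][:,:2].astype(np.float32))
        zs=np.median(W[v-4:v+5,u-4:u+5,2]); print(n,u,v,"panel z",zs,"mean",w[m].mean(0),"circ",c,r,m.sum())
# press: points within region
p,W=im["top"]
w=W[175:242,315:400]; q=p[175:242,315:400]
m=(w[...,2]>.004)&(w[...,2]<.016)
print(cv2.minAreaRect(w[m][:,:2].astype(np.float32)))
big=[cv2.resize(im["top"][0][165:250,300:440],None,fx=4,fy=4,interpolation=2),]
a=cv2.resize(im["scene"][0][165:305,210:330],None,fx=3,fy=3,interpolation=2)
b=cv2.resize(im["scene"][0][125:230,340:465],None,fx=3.2,fy=3.2,interpolation=2)
c=np.zeros((600+0,800,3),np.uint8);x=cv2.resize(big[0],(400,243));c[:243,:400]=x
c[:336,400:800]=b[:336,:400];c[250:250+350,:360]=a[:350]
cv2.imwrite("pics/crop1.png",c[:,:,::-1])
E
```

```text
top bench z -0.0002348037427625238
scene bench z 0.0005042206534968674
top 200 143 panel z nan mean [0.6679 0.1856 0.0701] circ (0.6679273247718811, 0.18532530963420868) 0.042595066130161285 1005
top 187 238 panel z nan mean [0.4429 0.2131 0.0627] circ (0.44263654947280884, 0.21273104846477509) 0.04229215160012245 1022
top 305 98 panel z 0.015707012996160508 mean [ 0.7875 -0.0582  0.016 ] circ (0.7873085141181946, -0.05695546418428421) 0.04514997452497482 958
scene 432 187 panel z nan mean [0.6681 0.1838 0.0706] circ (0.6686870455741882, 0.18489931523799896) 0.044460102915763855 713
scene 369 145 panel z nan mean [0.4426 0.2123 0.0635] circ (0.44155824184417725, 0.2120676338672638) 0.044996555894613266 518
scene 405 293 panel z nan mean [ 0.7891 -0.0614  0.0165] circ (0.786603569984436, -0.059254810214042664) 0.04588419198989868 1165
((0.5149046182632446, -0.18917891383171082), (0.1596936136484146, 0.20136751234531403), 0.7660375833511353)
```

View pics/crop1.png

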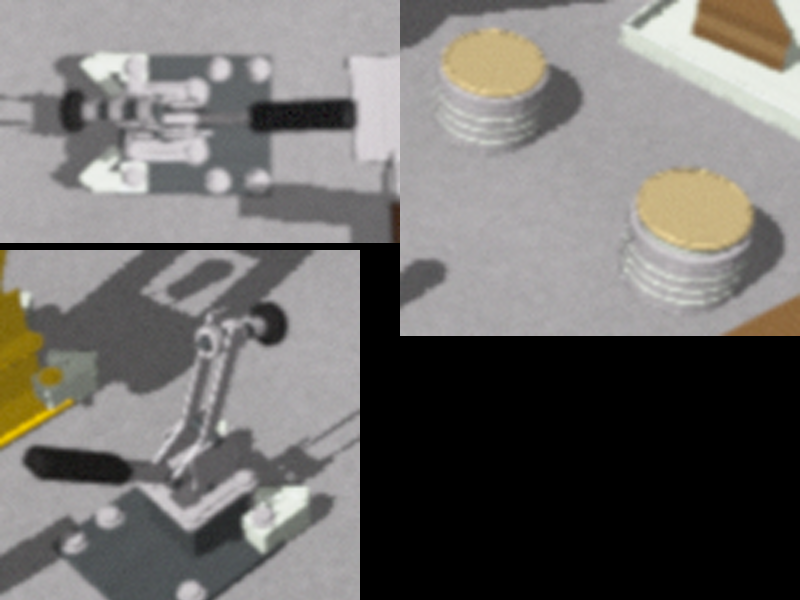

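The crop confirms it: the tin at scene (432,187) / top (200,143) has its lid raised (panel at 70.5 mm, against 63 mm for the other), so that is the tin, at about (0.668, 0.185). Next I'll fit the press pose by its plate.

```bash
python3 - <<'E'
from h import *
np.set_printoptions(precision=4,suppress=True)
z=np.load("pics/top0.npz"); p,d=z['p'],z['d']; W=cloud("top",d)
c=manip.camera_model("top")
# intersect pixel rays with z=8mm
def ray(n,uv,z):
    c=manip.camera_model(n);uv=np.atleast_2d(uv)
    D=np.c_[(uv[:,0]-c['cx'])/c['fx'],-(uv[:,1]-c['cy'])/c['fy'],-np.ones(len(uv))]@R.from_quat(c['attitude']).as_matrix().T
    return c['origin']+D*((z-c['origin'][2])/D[:,2])[:,None]
for n,(u0,u1,v0,v1) in(("top",(335,400,178,238)),("scene",(220,320,225,300))):
    z=np.load(f"pics/{n}0.npz"); p,W=z['p'],cloud(n,z['d'])
    m=np.zeros(p.shape[:2],np.uint8); q=p.astype(int)
    m[v0:v1,u0:u1]=((q[...,2]-q[...,0]>2)&(q.max(-1)<105)&(np.abs(W[...,2]-.008)<.008))[v0:v1,u0:u1]
    m=cv2.morphologyEx(m,cv2.MORPH_OPEN,np.ones((2,2)))
    _,l,s,_=cv2.connectedComponentsWithStats(m)
    big=[i for i in range(1,len(s)) if s[i,4]>25]; vv,uu=np.where(np.isin(l,big))
    P=ray(n,np.c_[uu,vv],.008)[:,:2]
    print(n,len(uu),uu.min(),uu.max(),vv.min(),vv.max(),cv2.minAreaRect((P*1000).astype(np.float32)))
# tall parts from both: white V blocks z 20..40 near; handle black
for n,(u0,u1,v0,v1) in(("top",(310,425,178,238)),("scene",(210,325,180,300))):
    z=np.load(f"pics/{n}0.npz"); p,W=z['p'],cloud(n,z['d']); w=W[v0:v1,u0:u1];q=p[v0:v1,u0:u1].astype(int)
    for nm,m in (("vtop",(abs(w[...,2]-.030)<.005)&(q.min(-1)>150)),("grip",(q.max(-1)<60)&(w[...,2]>.09)&(w[...,1]<-.24)),("pad",(q.max(-1)<60)&(w[...,2]>.1)&(w[...,1]>-.2))):
        if m.sum()>3: print(n,nm,m.sum(),w[m].min(0),w[m].max(0),np.median(w[m],0))
E
```

```text
Traceback (most recent call last):
ValueError: zero-size array to reduction operation minimum which has no identity
```

```bash
python3 - <<'E'
from h import *
np.set_printoptions(precision=4,suppress=True)
z=np.load("pics/top0.npz"); p=z['p']; print(p[226,[360,380,390,396,400]],p[210,[300,330]]); W=cloud("top",z['d']); print(W[226,[360,380,390]])
z=np.load("pics/scene0.npz"); p=z['p']; print(p[270,[250,262,270]])
def ray(n,uv,z):
    c=manip.camera_model(n);uv=np.atleast_2d(uv)
    D=np.c_[(uv[:,0]-c['cx'])/c['fx'],-(uv[:,1]-c['cy'])/c['fy'],-np.ones(len(uv))]@R.from_quat(c['attitude']).as_matrix().T
    return c['origin']+D*((z-c['origin'][2])/D[:,2])[:,None]
for n,(u0,u1,v0,v1) in(("top",(335,400,178,238)),("scene",(220,320,225,300))):
    z=np.load(f"pics/{n}0.npz"); p,W=z['p'],cloud(n,z['d'])
    m=np.zeros(p.shape[:2],np.uint8); q=p.astype(int)
    m[v0:v1,u0:u1]=((q.max(-1)<92)&(np.abs(W[...,2]-.008)<.006))[v0:v1,u0:u1]
    _,l,s,_=cv2.connectedComponentsWithStats(m)
    print(n,s[:,4])
    big=[i for i in range(1,len(s)) if s[i,4]>25]; vv,uu=np.where(np.isin(l,big))
    if len(uu)<4: continue
    P=ray(n,np.c_[uu,vv],.008)[:,:2]
    print(n,len(uu),uu.min(),uu.max(),vv.min(),vv.max(),cv2.minAreaRect((P*1000).astype(np.float32)))
for n,(u0,u1,v0,v1) in(("top",(310,425,178,238)),("scene",(210,325,180,300))):
    z=np.load(f"pics/{n}0.npz"); p,W=z['p'],cloud(n,z['d']); w=W[v0:v1,u0:u1];q=p[v0:v1,u0:u1].astype(int)
    for nm,m in (("vtop",(abs(w[...,2]-.030)<.005)&(q.min(-1)>150)),("grip",(q.max(-1)<60)&(w[...,2]>.09)&(w[...,1]<-.24)),("pad",(q.max(-1)<60)&(w[...,2]>.1)&(w[...,1]>-.2))):
        if m.sum()>3: print(n,nm,m.sum(),w[m].min(0),w[m].max(0),np.median(w[m],0))
E
```

```text
[[ 98 104 105]
 [142 141 143]
 [208 203 208]
 [174 172 174]
 [174 170 173]] [[181 179 179]
 [106 103 104]]
[[ 0.4723 -0.1954  0.0079]
 [ 0.4724 -0.2438  0.0093]
 [ 0.4725 -0.2677  0.0114]]
[[83 87 86]
 [81 86 88]
 [78 82 86]]
top [255978      2      2      9      2      3      3      1]
scene [254689      3      2      3      5      1      1      4      8      1
      1      1      1   1248      4      1      1      1      1      1
     15      2      1      3      1      1]
scene 1248 233 304 245 295 ((515.8162841796875, -215.64097595214844), (125.5353775024414, 121.80040740966797), 88.91995239257812)
top vtop 390 [ 0.4599 -0.1701  0.0254] [ 0.5755 -0.1171  0.035 ] [ 0.4838 -0.1436  0.0299]
top grip 324 [ 0.5051 -0.3088  0.1266] [ 0.5249 -0.2461  0.1851] [ 0.5146 -0.2776  0.1585]
top pad 80 [ 0.5029 -0.1164  0.1702] [ 0.5302 -0.1019  0.1832] [ 0.5171 -0.1101  0.178 ]
scene vtop 204 [ 0.2411 -0.1971  0.0252] [ 0.5739 -0.1182  0.0349] [ 0.5623 -0.1444  0.0302]
scene grip 305 [ 0.5067 -0.3146  0.1209] [ 0.5272 -0.2457  0.1857] [ 0.5222 -0.2842  0.1603]
scene pad 88 [ 0.5019 -0.1209  0.1592] [ 0.5321 -0.1023  0.1843] [ 0.5239 -0.1127  0.1762]
```

Fit: press origin is about (0.516, -0.176) with its x axis at about 89.3°, so the seat is near (0.517, -0.096). I'll use the half-open fingers as a fork: first push to a point on the press axis, then straight in.

```bash
cat >> h.py <<'E'
def need(x,y,z,psi=None):
    "tool-frame shift (in units of .5 m) at the present attitude to a world point; turn about tool z (units of 2pi) to yaw psi deg"
    s=manip.sense(); A=R.from_quat(s['tool_rot']).as_matrix()
    v=A.T@(np.array([x,y,z])-s['tcp_pos'])/.5
    yaw=np.degrees(np.arctan2(A[1,0],A[0,0]))
    print("t",round(s['t'],2),"tcp",s['tcp_pos'].round(4),"yaw",yaw.round(2),"tilt",A[:,2].round(3),"F",s['force'].round(1),"gap",round(s['finger_gap'],3),"| dp",v.round(4),"rows",np.ceil(np.abs(v).max()/.08),"" if psi is None else "rz %.4f"%((yaw-psi)/360))
E
python3 -m crank '[{"dp":[0,0,-0.03],"delta_rot":[0,0,-0.019],"fingers":-0.06},{"dp":[0,0,-0.03],"delta_rot":[0,0,-0.019],"fingers":-0.06},{"dp":[0,0,-0.03],"delta_rot":[0,0,-0.019],"fingers":-0.06},{"dp":[0,0,-0.03],"delta_rot":[0,0,-0.019],"fingers":-0.06},{"dp":[0,0,0],"delta_rot":[0,0,0],"fingers":-0.06}]' 20
python3 -c "
from h import *
need(.712,.244,.36,53.3)"
```

```text
t: 0.52
tcp_pos: [0.275, -0.5626, 0.3668]
tool_rot: [0.893, 0.45, -0.001, 0.003]
force: [-0.4, 0.0, 0.1]
finger_gap: 0.469
gripper_force: 0.0
t 0.52 tcp [ 0.275  -0.5626  0.3668] yaw 53.53 tilt [ 0.002 -0.005 -1.   ] F [-0.4  0.   0.1] gap 0.469 | dp [ 1.8168 -0.2558  0.0061] rows 23.0 rz 0.0006
```

```bash
python3 -m crank '[{"dp":[0.0757,-0.0107,0],"delta_rot":[0,0,0],"fingers":-0.06},{"dp":[0.0757,-0.0107,0],"delta_rot":[0,0,0],"fingers":-0.06},{"dp":[0.0757,-0.0107,0],"delta_rot":[0,0,0],"fingers":-0.06},{"dp":[0.0757,-0.0107,0],"delta_rot":[0,0,0],"fingers":-0.06},{"dp":[0.0757,-0.0107,0],"delta_rot":[0,0,0],"fingers":-0.06},{"dp":[0.0757,-0.0107,0],"delta_rot":[0,0,0],"fingers":-0.06},{"dp":[0.0757,-0.0107,0],"delta_rot":[0,0,0],"fingers":-0.06},{"dp":[0.0757,-0.0107,0],"delta_rot":[0,0,0],"fingers":-0.06},{"dp":[0.0757,-0.0107,0],"delta_rot":[0,0,0],"fingers":-0.06},{"dp":[0.0757,-0.0107,0],"delta_rot":[0,0,0],"fingers":-0.06},{"dp":[0.0757,-0.0107,0],"delta_rot":[0,0,0],"fingers":-0.06},{"dp":[0.0757,-0.0107,0],"delta_rot":[0,0,0],"fingers":-0.06}]'
python3 -m crank '[{"dp":[0.0757,-0.0107,0],"delta_rot":[0,0,0],"fingers":-0.06},{"dp":[0.0757,-0.0107,0],"delta_rot":[0,0,0],"fingers":-0.06},{"dp":[0.0757,-0.0107,0],"delta_rot":[0,0,0],"fingers":-0.06},{"dp":[0.0757,-0.0107,0],"delta_rot":[0,0,0],"fingers":-0.06},{"dp":[0.0757,-0.0107,0],"delta_rot":[0,0,0],"fingers":-0.06},{"dp":[0.0757,-0.0107,0],"delta_rot":[0,0,0],"fingers":-0.06},{"dp":[0.0757,-0.0107,0],"delta_rot":[0,0,0],"fingers":-0.06},{"dp":[0.0757,-0.0107,0],"delta_rot":[0,0,0],"fingers":-0.06},{"dp":[0.0757,-0.0107,0],"delta_rot":[0,0,0],"fingers":-0.06},{"dp":[0.0757,-0.0107,0],"delta_rot":[0,0,0],"fingers":-0.06},{"dp":[0.0757,-0.0107,0],"delta_rot":[0,0,0],"fingers":-0.06},{"dp":[0.0757,-0.0107,0],"delta_rot":[0,0,0],"fingers":-0.06},{"dp":[0,0,0],"delta_rot":[0,0,0],"fingers":-0.06}]'
python3 -c "
from h import *
need(.712,.244,.098,53.3)"
```

```text
t: 1.52
tcp_pos: [0.4938, -0.1564, 0.3629]
tool_rot: [0.894, 0.448, -0.0, -0.001]
force: [-0.2, -0.7, 0.4]
finger_gap: 0.47
gripper_force: 0.0
t 1.52 tcp [ 0.4938 -0.1564  0.3629] yaw 53.21 tilt [-0.001  0.001 -1.   ] F [-0.2 -0.7  0.4] gap 0.47 | dp [ 0.9028 -0.1292  0.5298] rows 12.0 rz -0.0002validation failed for argument at $...
```

```bash
python3 -m crank '[{"dp":[0.0757,-0.0107,0],"delta_rot":[0,0,0],"fingers":-0.06},{"dp":[0.0757,-0.0107,0],"delta_rot":[0,0,0],"fingers":-0.06},{"dp":[0.0757,-0.0107,0],"delta_rot":[0,0,0],"fingers":-0.06},{"dp":[0.0757,-0.0107,0],"delta_rot":[0,0,0],"fingers":-0.06},{"dp":[0.0757,-0.0107,0],"delta_rot":[0,0,0],"fingers":-0.06},{"dp":[0.0757,-0.0107,0],"delta_rot":[0,0,0],"fingers":-0.06},{"dp":[0.0757,-0.0107,0],"delta_rot":[0,0,0],"fingers":-0.06},{"dp":[0.0757,-0.0107,0],"delta_rot":[0,0,0],"fingers":-0.06},{"dp":[0.0757,-0.0107,0],"delta_rot":[0,0,0],"fingers":-0.06},{"dp":[0.0757,-0.0107,0],"delta_rot":[0,0,0],"fingers":-0.06},{"dp":[0.0757,-0.0107,0],"delta_rot":[0,0,0],"fingers":-0.06},{"dp":[0.0757,-0.0107,0],"delta_rot":[0,0,0],"fingers":-0.06}]'
python3 -m crank '[{"dp":[0,0,0.07],"delta_rot":[0,0,0],"fingers":-0.06},{"dp":[0,0,0.07],"delta_rot":[0,0,0],"fingers":-0.06},{"dp":[0,0,0.07],"delta_rot":[0,0,0],"fingers":-0.06},{"dp":[0,0,0.07],"delta_rot":[0,0,0],"fingers":-0.06}]'
python3 - <<'E'
from h import *
need(.712,.244,.098,53.3)
p,d=manip.snapshot("scene");cv2.imwrite("pics/s1.png",cv2.resize(p[80:330,280:600],None,fx=2,fy=2)[:,:,::-1])
E
```

```text
t: 2.52
tcp_pos: [0.713, 0.2463, 0.3621]
tool_rot: [0.894, 0.448, -0.001, -0.0]
force: [0.7, -1.0, 0.2]
finger_gap: 0.467
gripper_force: 0.0
t: 2.85
tcp_pos: [0.7119, 0.245, 0.2207]
tool_rot: [0.894, 0.448, -0.001, -0.0]
force: [-0.7, 0.1, 0.3]
finger_gap: 0.471
gripper_force: 0.0
t 2.85 tcp [0.7119 0.245  0.2207] yaw 53.27 tilt [-0.002 -0.    -1.   ] F [-0.7  0.1  0.3] gap 0.471 | dp [-0.0011  0.0015  0.2455] rows 4.0 rz -0.0001
```

View pics/s1.png

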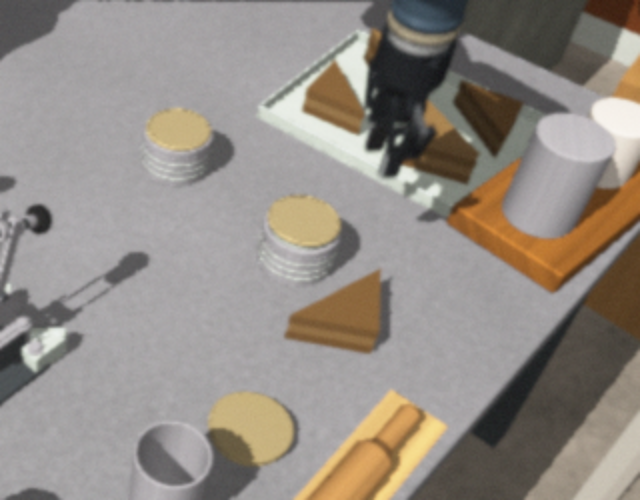

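The picture shows the fork at (395,150), up behind the tin at (300,235), with the pastry at (345,310) clear. I'll descend.

```bash
python3 -m crank '[{"dp":[0,0,0.06],"delta_rot":[0,0,0],"fingers":-0.06},{"dp":[0,0,0.06],"delta_rot":[0,0,0],"fingers":-0.06},{"dp":[0,0,0.06],"delta_rot":[0,0,0],"fingers":-0.06},{"dp":[0,0,0.04],"delta_rot":[0,0,0],"fingers":-0.06},{"dp":[0,0,0.025],"delta_rot":[0,0,0],"fingers":-0.06},{"dp":[0,0,0],"delta_rot":[0,0,0],"fingers":-0.06}]'
python3 - <<'E'
from h import *
need(.550,.027,.098,53.3)
s=manip.sense()
for n in("scene",):
    p,d=manip.snapshot(n);cv2.imwrite("pics/s2.png",cv2.resize(p[130:280,360:560],None,fx=3.5,fy=3.5)[:,:,::-1])
E
```

```text
t: 3.4
tcp_pos: [0.7107, 0.244, 0.0975]
tool_rot: [0.894, 0.449, -0.004, -0.001]
force: [-0.8, -0.7, -0.3]
finger_gap: 0.471
gripper_force: 0.0
t 3.4 tcp [0.7107 0.244  0.0975] yaw 53.32 tilt [-0.007 -0.001 -1.   ] F [-0.8 -0.7 -0.3] gap 0.471 | dp [-0.54    0.0015  0.0018] rows 7.0 rz 0.0000
```

View pics/s2.png

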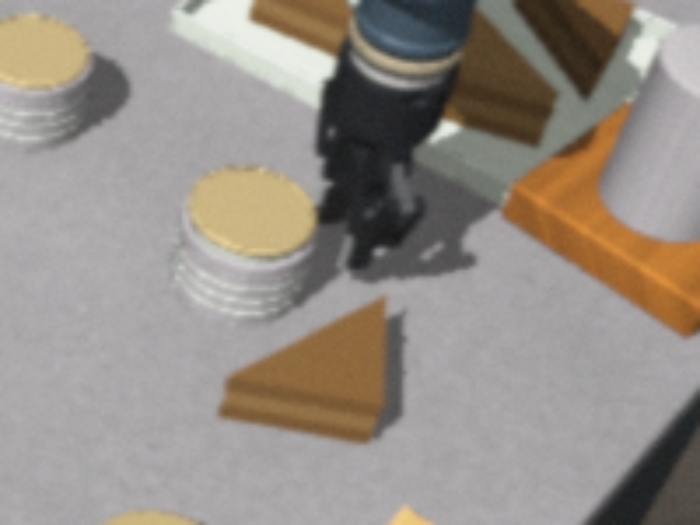

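The fingertips are at (360,255), just behind the tin at (245,240) and clear of the pastry. Starting the push.

```bash
python3 -m crank '[{"dp":[-0.012,0,0],"delta_rot":[0,0,0],"fingers":-0.06},{"dp":[-0.012,0,0],"delta_rot":[0,0,0],"fingers":-0.06},{"dp":[-0.012,0,0],"delta_rot":[0,0,0],"fingers":-0.06},{"dp":[-0.012,0,0],"delta_rot":[0,0,0],"fingers":-0.06},{"dp":[-0.012,0,0],"delta_rot":[0,0,0],"fingers":-0.06},{"dp":[-0.012,0,0],"delta_rot":[0,0,0],"fingers":-0.06},{"dp":[-0.02,0,0],"delta_rot":[0,0,0],"fingers":-0.06},{"dp":[-0.02,0,0],"delta_rot":[0,0,0],"fingers":-0.06},{"dp":[-0.02,0,0],"delta_rot":[0,0,0],"fingers":-0.06},{"dp":[-0.02,0,0],"delta_rot":[0,0,0],"fingers":-0.06},{"dp":[-0.02,0,0],"delta_rot":[0,0,0],"fingers":-0.06}]'
cat >> h.py <<'E'
def lid(n="scene",guess=None):
    p,d=manip.snapshot(n);W=cloud(n,d);h=cv2.cvtColor(p,cv2.COLOR_RGB2HSV)
    m=(h[...,1]>60)&(abs(h[...,0].astype(int)-20)<10)&(abs(W[...,2]-.068)<.012)
    if guess is not None: m&=np.hypot(W[...,0]-guess[0],W[...,1]-guess[1])<.07
    _,l,s,_=cv2.connectedComponentsWithStats(m.astype(np.uint8))
    for i in range(1,len(s)):
        if s[i,4]>150:
            w=W[l==i]; print(n,"lid",s[i,4],"mean",w.mean(0).round(4),"circ",np.round(cv2.minEnclosingCircle(w[:,:2].astype(np.float32))[0],4),"medz",np.median(w[:,2]).round(4))
    return p
E
python3 - <<'E'
from h import *
need(.550,.027,.098,53.3)
lid()
E
```

```text
t: 4.37
tcp_pos: [0.6612, 0.1746, 0.1017]
tool_rot: [0.893, 0.449, 0.0, 0.0]
force: [1.7, 3.0, 3.0]
finger_gap: 0.469
gripper_force: 2.3
t 4.37 tcp [0.6612 0.1746 0.1017] yaw 53.41 tilt [ 0.001  0.    -1.   ] F [1.7 3.  3. ] gap 0.469 | dp [-0.3696 -0.0026  0.0072] rows 5.0 rz 0.0003
scene lid 206 mean [0.5605 0.5797 0.0597] circ [0.5617 0.5761] medz 0.0597
scene lid 373 mean [0.6864 0.4687 0.0597] circ [0.6912 0.4868] medz 0.0597
scene lid 518 mean [0.4425 0.2125 0.0634] circ [0.4419 0.2141] medz 0.0634
scene lid 729 mean [0.6319 0.1313 0.0704] circ [0.6344 0.1358] medz 0.0705
scene lid 249 mean [ 0.3062 -0.2093  0.0634] circ [ 0.2982 -0.2115] medz 0.0605
scene lid 901 mean [ 0.188  -0.5401  0.0685] circ [ 0.275  -0.5528] medz 0.0686
scene lid 1244 mean [ 0.39   -0.5967  0.068 ] circ [ 0.3908 -0.5907] medz 0.0681
```

```bash
python3 -m crank '[{"dp":[-0.03,0,0],"delta_rot":[0,0,0],"fingers":-0.06},{"dp":[-0.036,0,0],"delta_rot":[0,0,0],"fingers":-0.06},{"dp":[-0.036,0,0],"delta_rot":[0,0,0],"fingers":-0.06},{"dp":[-0.036,0,0],"delta_rot":[0,0,0],"fingers":-0.06},{"dp":[-0.036,0,0],"delta_rot":[0,0,0],"fingers":-0.06},{"dp":[-0.036,0,0],"delta_rot":[0,0,0],"fingers":-0.06},{"dp":[-0.036,0,0],"delta_rot":[0,0,0],"fingers":-0.06},{"dp":[-0.036,0,0],"delta_rot":[0,0,0],"fingers":-0.06},{"dp":[-0.03,0,0],"delta_rot":[0,0,0],"fingers":-0.06},{"dp":[-0.025,0,0],"delta_rot":[0,0,0],"fingers":-0.06},{"dp":[-0.02,0,0],"delta_rot":[0,0,0],"fingers":-0.06},{"dp":[0,0,0],"delta_rot":[0,0,0],"fingers":-0.06}]'
python3 - <<'E'
from h import *
need(.550,.027,.098,53.3)
lid("scene",(.525,0)); lid("top",(.525,0))
E
```

```text
t: 5.42
tcp_pos: [0.5526, 0.0307, 0.1007]
tool_rot: [0.894, 0.449, -0.002, -0.001]
force: [-1.1, -0.1, 0.3]
finger_gap: 0.469
gripper_force: 0.0
t 5.42 tcp [0.5526 0.0307 0.1007] yaw 53.35 tilt [-0.005 -0.    -1.   ] F [-1.1 -0.1  0.3] gap 0.469 | dp [-0.009   0.0002  0.0054] rows 1.0 rz 0.0001
scene lid 761 mean [ 0.5223 -0.014   0.0705] circ [ 0.5226 -0.0105] medz 0.0705
top lid 849 mean [ 0.5198 -0.019   0.0698] circ [ 0.5217 -0.0138] medz 0.0699
```

```bash
python3 -m crank '[{"dp":[0.03,0,0],"delta_rot":[0,0,0],"fingers":-0.06},{"dp":[0.03,0,0],"delta_rot":[0,0,0],"fingers":-0.06},{"dp":[0,0,0],"delta_rot":[0,0,-0.0167],"fingers":-0.06},{"dp":[0,0,0],"delta_rot":[0,0,-0.0167],"fingers":-0.06},{"dp":[0,0,0],"delta_rot":[0,0,-0.0167],"fingers":-0.06},{"dp":[0,0,0],"delta_rot":[0,0,-0.0167],"fingers":-0.06},{"dp":[0,0,0],"delta_rot":[0,0,-0.0167],"fingers":-0.06},{"dp":[0,0,0],"delta_rot":[0,0,-0.0167],"fingers":-0.06},{"dp":[0,0,0],"delta_rot":[0,0,0],"fingers":-0.06}]'
python3 - <<'E'
from h import *
need(.520,.060,.098,89.3)
E
```

```text
t: 6.27
tcp_pos: [0.573, 0.0568, 0.1011]
tool_rot: [0.709, 0.705, -0.0, -0.0]
force: [-0.2, 0.5, 0.7]
finger_gap: 0.475
gripper_force: 0.0
t 6.27 tcp [0.573  0.0568 0.1011] yaw 89.66 tilt [-0.001 -0.    -1.   ] F [-0.2  0.5  0.7] gap 0.475 | dp [ 0.0057 -0.106   0.0062] rows 2.0 rz 0.0010
```

```bash
python3 -m crank '[{"dp":[0.0015,-0.0265,0],"delta_rot":[0,0,0],"fingers":-0.06},{"dp":[0.0015,-0.0265,0],"delta_rot":[0,0,0],"fingers":-0.06},{"dp":[0.0015,-0.0265,0],"delta_rot":[0,0,0],"fingers":-0.06},{"dp":[0.0015,-0.0265,0],"delta_rot":[0,0,0],"fingers":-0.06},{"dp":[0,0,0],"delta_rot":[0,0,0],"fingers":-0.06},{"dp":[-0.013,0,0],"delta_rot":[0,0,0],"fingers":-0.06},{"dp":[-0.013,0,0],"delta_rot":[0,0,0],"fingers":-0.06},{"dp":[-0.013,0,0],"delta_rot":[0,0,0],"fingers":-0.06},{"dp":[-0.02,0,0],"delta_rot":[0,0,0],"fingers":-0.06},{"dp":[-0.02,0,0],"delta_rot":[0,0,0],"fingers":-0.06},{"dp":[-0.02,0,0],"delta_rot":[0,0,0],"fingers":-0.06},{"dp":[0,0,0],"delta_rot":[0,0,0],"fingers":-0.06}]'
python3 - <<'E'
from h import *
need(.5175,-.0425,.1,89.3)
lid("scene",(.52,-.05))
E
```

```text
t: 7.27
tcp_pos: [0.5203, 0.0078, 0.1014]
tool_rot: [0.711, 0.703, 0.0, 0.001]
force: [-0.1, -0.1, 0.1]
finger_gap: 0.473
gripper_force: 0.0
t 7.27 tcp [0.5203 0.0078 0.1014] yaw 89.37 tilt [ 0.001 -0.001 -1.   ] F [-0.1 -0.1  0.1] gap 0.473 | dp [-0.1006 -0.0045  0.003 ] rows 2.0 rz 0.0002
scene lid 799 mean [ 0.5214 -0.0476  0.0705] circ [ 0.5173 -0.0413] medz 0.0706
```

```bash
python3 -m crank '[{"dp":[-0.014,-0.001,0],"delta_rot":[0,0,0],"fingers":-0.06},{"dp":[-0.014,-0.001,0],"delta_rot":[0,0,0],"fingers":-0.06},{"dp":[-0.014,-0.001,0],"delta_rot":[0,0,0],"fingers":-0.06},{"dp":[-0.014,-0.001,0],"delta_rot":[0,0,0],"fingers":-0.06},{"dp":[-0.014,-0.001,0],"delta_rot":[0,0,0],"fingers":-0.06},{"dp":[-0.008,0,0],"delta_rot":[0,0,0],"fingers":-0.06},{"dp":[-0.004,0,0],"delta_rot":[0,0,0],"fingers":-0.06},{"dp":[0,0,0],"delta_rot":[0,0,0],"fingers":-0.06}]'
python3 - <<'E'
from h import *
need(.5175,-.0425,.1,89.3)
lid("scene",(.52,-.09))
E
```

```text
t: 7.98
tcp_pos: [0.5168, -0.0315, 0.1014]
tool_rot: [0.71, 0.704, -0.0, 0.0]
force: [-0.3, -0.4, 0.6]
finger_gap: 0.47
gripper_force: 0.0
t 7.98 tcp [ 0.5168 -0.0315  0.1014] yaw 89.46 tilt [-0. -0. -1.] F [-0.3 -0.4  0.6] gap 0.47 | dp [-0.022   0.0016  0.0028] rows 1.0 rz 0.0005
scene lid 839 mean [ 0.5181 -0.0859  0.0705] circ [ 0.5175 -0.0784] medz 0.0706
```

Ten mm to go. I'll creep in, watching the force.

```bash
for i in 1; do python3 -m crank '[{"dp":[-0.005,0,0],"delta_rot":[0,0,0],"fingers":-0.06},{"dp":[-0.005,0,0],"delta_rot":[0,0,0],"fingers":-0.06},{"dp":[-0.004,0,0],"delta_rot":[0,0,0],"fingers":-0.06},{"dp":[0,0,0],"delta_rot":[0,0,0],"fingers":-0.06}]'; done
python3 -m crank '[{"dp":[-0.003,0,0],"delta_rot":[0,0,0],"fingers":-0.06},{"dp":[0,0,0],"delta_rot":[0,0,0],"fingers":-0.06}]'
python3 - <<'E'
from h import *
need(.5175,-.0425,.1,89.3)
lid("scene",(.52,-.09))
E
```

```text
t: 8.37
tcp_pos: [0.5167, -0.0379, 0.1014]
tool_rot: [0.71, 0.704, -0.0, -0.0]
force: [-0.5, 0.9, 0.2]
finger_gap: 0.468
gripper_force: 0.6
t: 8.53
tcp_pos: [0.5167, -0.0394, 0.1014]
tool_rot: [0.71, 0.704, -0.0, -0.0]
force: [-0.4, 2.1, 0.7]
finger_gap: 0.472
gripper_force: 0.8
t 8.53 tcp [ 0.5167 -0.0394  0.1014] yaw 89.49 tilt [-0.  0. -1.] F [-0.4  2.1  0.7] gap 0.472 | dp [-0.0062  0.0017  0.0028] rows 1.0 rz 0.0005
scene lid 847 mean [ 0.5182 -0.0936  0.0705] circ [ 0.5126 -0.0882] medz 0.0706
```

```bash
for i in 1; do python3 -m crank '[{"dp":[-0.002,0,0],"delta_rot":[0,0,0],"fingers":-0.06},{"dp":[0,0,0],"delta_rot":[0,0,0],"fingers":-0.06}]'; done
python3 -m crank '[{"dp":[-0.002,0,0],"delta_rot":[0,0,0],"fingers":-0.06},{"dp":[0,0,0],"delta_rot":[0,0,0],"fingers":-0.06}]'
python3 -m crank '[{"dp":[-0.002,0,0],"delta_rot":[0,0,0],"fingers":-0.06},{"dp":[0,0,0],"delta_rot":[0,0,0],"fingers":-0.06}]'
```

```text
t: 8.75
tcp_pos: [0.5167, -0.0403, 0.1014]
tool_rot: [0.71, 0.704, -0.0, -0.0]
force: [-0.4, 2.3, -0.4]
finger_gap: 0.473
gripper_force: 1.0
t: 8.92
tcp_pos: [0.5167, -0.0413, 0.1014]
tool_rot: [0.71, 0.704, -0.0, -0.0]
force: [0.1, 1.8, 0.0]
finger_gap: 0.471
gripper_force: 1.0
t: 9.08
tcp_pos: [0.5166, -0.0422, 0.1014]
tool_rot: [0.71, 0.704, -0.0, -0.0]
force: [-0.2, 2.3, 0.3]
finger_gap: 0.468
gripper_force: 1.4
```

```bash
python3 -m crank '[{"dp":[-0.002,0,0],"delta_rot":[0,0,0],"fingers":-0.06},{"dp":[0,0,0],"delta_rot":[0,0,0],"fingers":-0.06}]'
python3 -m crank '[{"dp":[-0.002,0,0],"delta_rot":[0,0,0],"fingers":-0.06},{"dp":[0,0,0],"delta_rot":[0,0,0],"fingers":-0.06}]'
python3 -m crank '[{"dp":[-0.002,0,0],"delta_rot":[0,0,0],"fingers":-0.06},{"dp":[0,0,0],"delta_rot":[0,0,0],"fingers":-0.06}]' 
python3 - <<'E'
from h import *
lid("scene",(.52,-.09)); p=lid("top",(.52,-.09));cv2.imwrite("pics/t3.png",cv2.resize(p[150:260,250:400],None,fx=4,fy=4)[:,:,::-1])
E
```

```text
t: 9.25
tcp_pos: [0.5161, -0.0426, 0.1014]
tool_rot: [0.71, 0.704, -0.0, -0.001]
force: [-0.7, 6.2, 1.3]
finger_gap: 0.472
gripper_force: 2.6
t: 9.42
tcp_pos: [0.5157, -0.0429, 0.1014]
tool_rot: [0.71, 0.704, -0.0, -0.002]
force: [-0.5, 9.3, 2.3]
finger_gap: 0.471
gripper_force: 3.7
t: 9.58
tcp_pos: [0.5156, -0.0432, 0.1014]
tool_rot: [0.71, 0.704, 0.0, -0.002]
force: [0.3, 12.0, 3.3]
finger_gap: 0.472
gripper_force: 5.3
scene lid 848 mean [ 0.5174 -0.0971  0.0707] circ [ 0.5151 -0.0907] medz 0.0707
top lid 229 mean [ 0.4955 -0.1125  0.0699] circ [ 0.4965 -0.1124] medz 0.0699
```

View pics/t3.png

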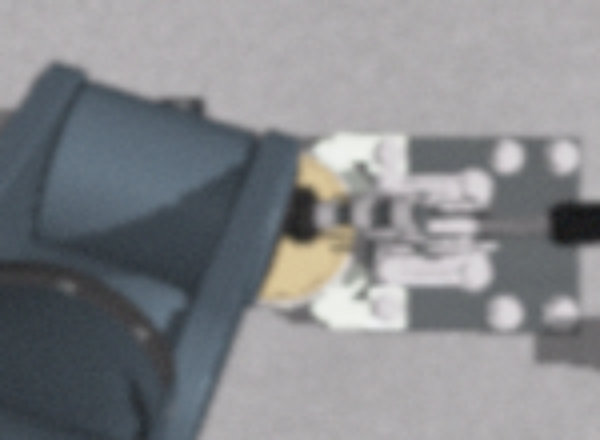

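The picture shows the tin seated against both V faces at (310,240), with the clamp open. Force rose steadily to 12 N, so the tin is home. I'll back off, lift and close the fingers.

```bash
python3 -m crank '[{"dp":[0.01,0,0],"delta_rot":[0,0,0],"fingers":-0.06},{"dp":[0.03,0,0],"delta_rot":[0,0,0],"fingers":-0.06},{"dp":[0.04,0,0],"delta_rot":[0,0,0],"fingers":-0.06},{"dp":[0.04,0,0],"delta_rot":[0,0,0],"fingers":-0.06},{"dp":[0,0,-0.05],"delta_rot":[0,0,0],"fingers":-1},{"dp":[0,0,-0.075],"delta_rot":[0,0,0],"fingers":-1},{"dp":[0,0,-0.075],"delta_rot":[0,0,0],"fingers":-1},{"dp":[0,0,-0.075],"delta_rot":[0,0,0],"fingers":-1},{"dp":[0,0,-0.075],"delta_rot":[0,0,0],"fingers":-1},{"dp":[0,0,-0.075],"delta_rot":[0,0,0],"fingers":-1},{"dp":[0,0,-0.075],"delta_rot":[0,0,0],"fingers":-1},{"dp":[0,0,-0.075],"delta_rot":[0,0,0],"fingers":-1}]' 20
python3 - <<'E'
from h import *
need(.514,-.356,.40,89.3)
lid("scene",(.52,-.09));lid("top",(.52,-.09))
z=manip.snapshot("top");p,W=z[0],cloud("top",z[1])
w=W[178:238,310:430];q=p[178:238,310:430].astype(int)
m=(q.max(-1)<60)&(w[...,2]>.09)&(w[...,1]<-.24);print("grip",w[m].min(0),w[m].max(0),np.median(w[m],0))
E
```

```text
t: 10.68
tcp_pos: [0.517, 0.0141, 0.3912]
tool_rot: [0.71, 0.704, -0.0, 0.001]
force: [0.4, -0.0, -1.0]
finger_gap: 0.001
gripper_force: 0.0
t 10.68 tcp [0.517  0.0141 0.3912] yaw 89.47 tilt [ 0.001 -0.002 -1.   ] F [ 0.4 -0.  -1. ] gap 0.001 | dp [-0.7403  0.0009 -0.0165] rows 10.0 rz 0.0005
scene lid 845 mean [ 0.5174 -0.0973  0.0705] circ [ 0.5164 -0.0967] medz 0.0706
top lid 842 mean [ 0.5159 -0.092   0.0699] circ [ 0.5178 -0.0958] medz 0.0699
grip [ 0.50513088 -0.30848875  0.12673717] [ 0.52505811 -0.24603367  0.18828475] [ 0.51466418 -0.27733922  0.1583375 ]
```

```bash
python3 -m crank '[{"dp":[-0.074,0,0],"delta_rot":[0,0,0],"fingers":-1},{"dp":[-0.074,0,0],"delta_rot":[0,0,0],"fingers":-1},{"dp":[-0.074,0,0],"delta_rot":[0,0,0],"fingers":-1},{"dp":[-0.074,0,0],"delta_rot":[0,0,0],"fingers":-1},{"dp":[-0.074,0,0],"delta_rot":[0,0,0],"fingers":-1},{"dp":[-0.074,0,0],"delta_rot":[0,0,0],"fingers":-1},{"dp":[-0.074,0,0],"delta_rot":[0,0,0],"fingers":-1},{"dp":[-0.074,0,0],"delta_rot":[0,0,0],"fingers":-1},{"dp":[-0.074,0,0],"delta_rot":[0,0,0],"fingers":-1},{"dp":[-0.074,0,0],"delta_rot":[0,0,0],"fingers":-1},{"dp":[0,0,0],"delta_rot":[0,0,0],"fingers":-1}]'
python3 - <<'E'
from h import *
need(.514,-.356,.220,89.3)
E
```

```text
t: 11.75
tcp_pos: [0.5128, -0.3627, 0.3863]
tool_rot: [0.712, 0.702, -0.002, 0.001]
force: [0.4, -0.0, 0.5]
finger_gap: -0.001
gripper_force: 0.0
t 11.75 tcp [ 0.5128 -0.3627  0.3863] yaw 89.12 tilt [-0.002 -0.004 -1.   ] F [ 0.4 -0.   0.5] gap -0.001 | dp [0.0146 0.0028 0.3326] rows 5.0 rz -0.0005
```

Going down behind the handle, then forward until contact.

```bash
python3 -m crank '[{"dp":[0,0.0006,0.06],"delta_rot":[0,0,0],"fingers":-1},{"dp":[0,0.0006,0.06],"delta_rot":[0,0,0],"fingers":-1},{"dp":[0,0.0006,0.06],"delta_rot":[0,0,0],"fingers":-1},{"dp":[0,0.0006,0.06],"delta_rot":[0,0,0],"fingers":-1},{"dp":[0,0.0006,0.06],"delta_rot":[0,0,0],"fingers":-1},{"dp":[0,0,0.03],"delta_rot":[0,0,0],"fingers":-1},{"dp":[0.02,0,0],"delta_rot":[0,0,0],"fingers":-1},{"dp":[0.02,0,0],"delta_rot":[0,0,0],"fingers":-1},{"dp":[0.01,0,0],"delta_rot":[0,0,0],"fingers":-1},{"dp":[0.008,0,0],"delta_rot":[0,0,0],"fingers":-1},{"dp":[0,0,0],"delta_rot":[0,0,0],"fingers":-1}]'
python3 - <<'E'
from h import *
need(.514,-.34,.220,89.3)
p,d=manip.snapshot("scene");cv2.imwrite("pics/s4.png",cv2.resize(p[130:310,180:360],None,fx=3.3,fy=3.3)[:,:,::-1])
E
```

```text
t: 12.67
tcp_pos: [0.5159, -0.3275, 0.226]
tool_rot: [0.709, 0.705, -0.002, 0.003]
force: [-3.6, -4.7, 0.4]
finger_gap: 0.004
gripper_force: 2.5
t 12.67 tcp [ 0.5159 -0.3275  0.226 ] yaw 89.64 tilt [ 0.001 -0.007 -1.   ] F [-3.6 -4.7  0.4] gap 0.004 | dp [-0.025  -0.0036  0.0122] rows 1.0 rz 0.0009
```

View pics/s4.png

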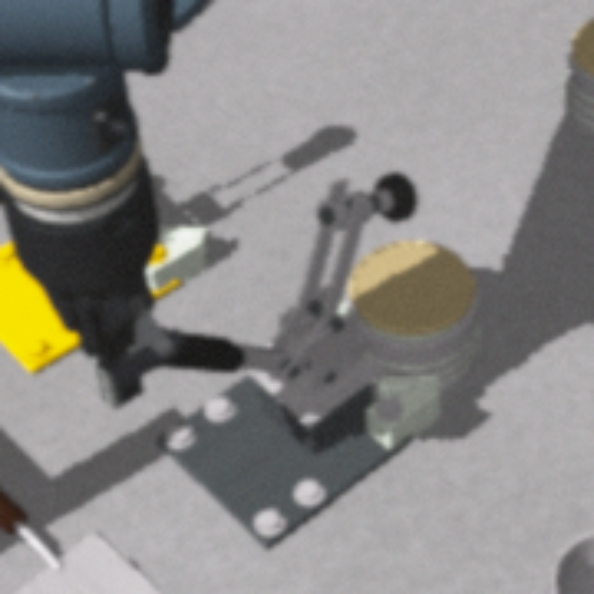

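The picture shows the closed fingertips at (120,385) behind the grip end at (150,340), with the tin in the V. Contact is at the expected place. I'll start the throw, rising with the grip's end.

```bash
python3 -m crank '[{"dp":[0.0125,0,-0.015],"delta_rot":[0,0,0],"fingers":-1},{"dp":[0.0125,0,-0.015],"delta_rot":[0,0,0],"fingers":-1},{"dp":[0.0125,0,-0.015],"delta_rot":[0,0,0],"fingers":-1},{"dp":[0,0,0],"delta_rot":[0,0,0],"fingers":-1}]'
python3 -m crank '[{"dp":[0.0125,0,-0.017],"delta_rot":[0,0,0],"fingers":-1},{"dp":[0.0125,0,-0.017],"delta_rot":[0,0,0],"fingers":-1},{"dp":[0.0125,0,-0.015],"delta_rot":[0,0,0],"fingers":-1},{"dp":[0,0,0],"delta_rot":[0,0,0],"fingers":-1}]'
python3 -c "
from h import *
need(.515,-.277,.291,89.3)"
```

```text
t: 13.05
tcp_pos: [0.5177, -0.3126, 0.2528]
tool_rot: [0.71, 0.704, -0.003, 0.009]
force: [-1.7, -10.3, 7.1]
finger_gap: -0.003
gripper_force: 5.3
t: 13.38
tcp_pos: [0.5172, -0.2887, 0.2749]
tool_rot: [0.71, 0.704, 0.001, 0.004]
force: [-0.8, 0.2, -0.3]
finger_gap: 0.003
gripper_force: 0.0
t 13.38 tcp [ 0.5172 -0.2887  0.2749] yaw 89.52 tilt [ 0.006 -0.004 -1.   ] F [-0.8  0.2 -0.3] gap 0.003 | dp [ 0.0232 -0.0044 -0.0322] rows 1.0 rz 0.0006
```

```bash
python3 - <<'E'
from h import *
p,d=manip.snapshot("scene");W=cloud("scene",d)
c=p[120:300,190:350];cv2.imwrite("pics/s5.png",cv2.resize(c,None,fx=3.3,fy=3.3)[:,:,::-1])
E
```

```text
(no output)
```

View pics/s5.png

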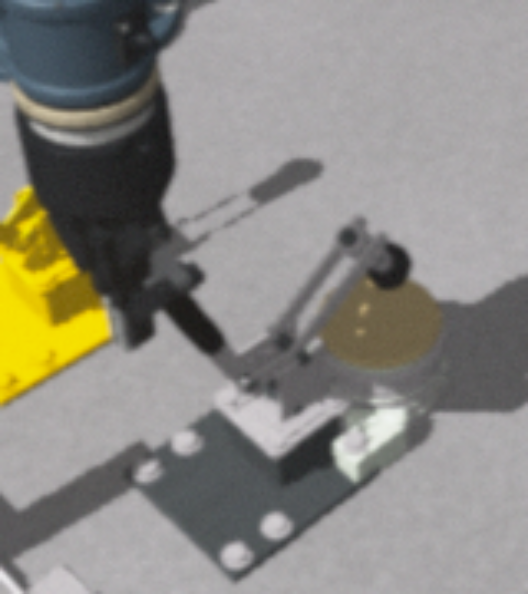

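The handle is rising (grip at (190,310), finger behind it) and the arm is swinging down over the tin. Continuing.

```bash
python3 -m crank '[{"dp":[0.011,-0.001,-0.014],"delta_rot":[0,0,0],"fingers":-1},{"dp":[0.011,-0.001,-0.014],"delta_rot":[0,0,0],"fingers":-1},{"dp":[0.011,-0.001,-0.012],"delta_rot":[0,0,0],"fingers":-1},{"dp":[0.01,0,-0.008],"delta_rot":[0,0,0],"fingers":-1},{"dp":[0,0,0],"delta_rot":[0,0,0],"fingers":-1}]'
python3 -m crank '[{"dp":[0.011,0,-0.002],"delta_rot":[0,0,0],"fingers":-1},{"dp":[0.011,0,-0.002],"delta_rot":[0,0,0],"fingers":-1},{"dp":[0.011,0,-0.001],"delta_rot":[0,0,0],"fingers":-1},{"dp":[0,0,0],"delta_rot":[0,0,0],"fingers":-1}]'
python3 -c "
from h import *
need(.515,-.184,.303,89.3)"
```

```text
t: 13.85
tcp_pos: [0.5149, -0.2659, 0.2958]
tool_rot: [0.71, 0.704, 0.0, 0.0]
force: [1.3, 0.3, -0.0]
finger_gap: 0.002
gripper_force: 0.0
t: 14.18
tcp_pos: [0.5146, -0.2493, 0.2972]
tool_rot: [0.71, 0.704, 0.0, -0.001]
force: [-0.2, -0.8, 0.5]
finger_gap: 0.003
gripper_force: 0.0
t 14.18 tcp [ 0.5146 -0.2493  0.2972] yaw 89.53 tilt [-0.001  0.001 -1.   ] F [-0.2 -0.8  0.5] gap 0.003 | dp [ 0.1307 -0.0003 -0.0114] rows 2.0 rz 0.0006
```

```bash
python3 -m crank '[{"dp":[0.01,0,-0.002],"delta_rot":[0,0,0],"fingers":-1},{"dp":[0.01,0,-0.002],"delta_rot":[0,0,0],"fingers":-1},{"dp":[0,0,0],"delta_rot":[0,0,0],"fingers":-1}]'
python3 -m crank '[{"dp":[0.01,0,-0.002],"delta_rot":[0,0,0],"fingers":-1},{"dp":[0.01,0,-0.002],"delta_rot":[0,0,0],"fingers":-1},{"dp":[0,0,0],"delta_rot":[0,0,0],"fingers":-1}]'
python3 -m crank '[{"dp":[0.01,0,-0.002],"delta_rot":[0,0,0],"fingers":-1},{"dp":[0.01,0,-0.002],"delta_rot":[0,0,0],"fingers":-1},{"dp":[0,0,0],"delta_rot":[0,0,0],"fingers":-1}]'
```

```text
t: 14.43
tcp_pos: [0.5148, -0.2397, 0.2994]
tool_rot: [0.71, 0.704, 0.0, -0.0]
force: [0.6, 0.1, 0.0]
finger_gap: -0.002
gripper_force: 0.0
t: 14.68
tcp_pos: [0.515, -0.2298, 0.3016]
tool_rot: [0.71, 0.704, 0.0, -0.0]
force: [0.6, 0.0, 1.4]
finger_gap: 0.002
gripper_force: 0.0
t: 14.93
tcp_pos: [0.5152, -0.2209, 0.3035]
tool_rot: [0.71, 0.704, -0.001, 0.001]
force: [-0.2, -5.0, -3.0]
finger_gap: 0.002
gripper_force: 1.7
```

```bash
for k in 1; do python3 -m crank '[{"dp":[0.008,0,0],"delta_rot":[0,0,0],"fingers":-1},{"dp":[0.008,0,0],"delta_rot":[0,0,0],"fingers":-1},{"dp":[0,0,0],"delta_rot":[0,0,0],"fingers":-1}]' | sed -n '2p;4p'; done
python3 -m crank '[{"dp":[0.008,0,0],"delta_rot":[0,0,0],"fingers":-1},{"dp":[0.008,0,0],"delta_rot":[0,0,0],"fingers":-1},{"dp":[0,0,0],"delta_rot":[0,0,0],"fingers":-1}]' | sed -n '2p;4p'
python3 -m crank '[{"dp":[0.008,0,0],"delta_rot":[0,0,0],"fingers":-1},{"dp":[0.008,0,0],"delta_rot":[0,0,0],"fingers":-1},{"dp":[0,0,0],"delta_rot":[0,0,0],"fingers":-1}]' | sed -n '2p;4p'
```

```text
tcp_pos: [0.5154, -0.2147, 0.3043]
force: [-1.8, -6.2, 2.4]
tcp_pos: [0.5155, -0.2067, 0.3049]
force: [-3.3, -5.8, 4.4]
tcp_pos: [0.5156, -0.1979, 0.3047]
force: [-1.8, -5.4, 4.7]
```

```bash
python3 -m crank '[{"dp":[0.008,0,0],"delta_rot":[0,0,0],"fingers":-1},{"dp":[0.006,0,0],"delta_rot":[0,0,0],"fingers":-1},{"dp":[0,0,0],"delta_rot":[0,0,0],"fingers":-1}]' | sed -n '2p;4p'
python3 -m crank '[{"dp":[0.005,0,0],"delta_rot":[0,0,0],"fingers":-1},{"dp":[0.005,0,0],"delta_rot":[0,0,0],"fingers":-1},{"dp":[0,0,0],"delta_rot":[0,0,0],"fingers":-1}]' | sed -n '2p;4p'
python3 -m crank '[{"dp":[0.004,0,0],"delta_rot":[0,0,0],"fingers":-1},{"dp":[0,0,0],"delta_rot":[0,0,0],"fingers":-1}]' | sed -n '2p;4p'
python3 - <<'E'
from h import *
p=lid("scene",(.52,-.09))
c=p[110:290,200:360];cv2.imwrite("pics/s6.png",cv2.resize(c,None,fx=3.3,fy=3.3)[:,:,::-1])
E
```

```text
tcp_pos: [0.5155, -0.1897, 0.3035]
force: [-0.3, -2.7, 0.6]
tcp_pos: [0.5151, -0.1833, 0.303]
force: [0.2, -0.3, 0.3]
tcp_pos: [0.5153, -0.1822, 0.3032]
force: [0.0, -0.9, 0.2]
scene lid 515 mean [ 0.5294 -0.0986  0.0636] circ [ 0.519  -0.0967] medz 0.0635
```

View pics/s6.png

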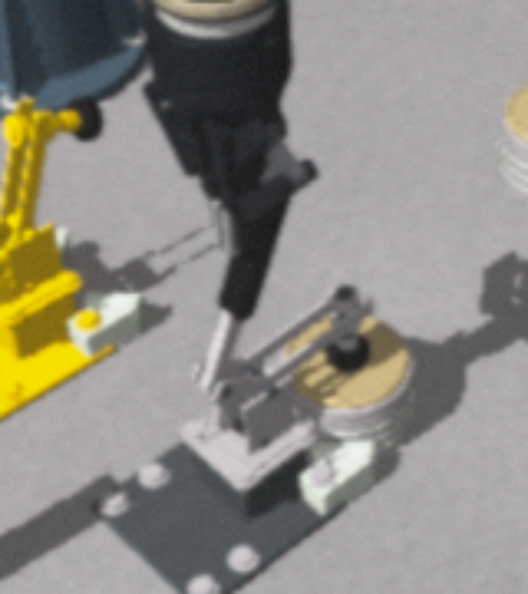

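The lid is down (63.5 mm) and the force has fallen to nothing. I'll make sure it is over centre by feeling gently for the stop.

```bash
python3 -m crank '[{"dp":[0.004,0,0],"delta_rot":[0,0,0],"fingers":-1},{"dp":[0,0,0],"delta_rot":[0,0,0],"fingers":-1}]' | sed -n '2p;4p'
python3 -m crank '[{"dp":[0.004,0,0],"delta_rot":[0,0,0],"fingers":-1},{"dp":[0,0,0],"delta_rot":[0,0,0],"fingers":-1}]' | sed -n '2p;4p'
python3 -m crank '[{"dp":[0.003,0,0],"delta_rot":[0,0,0],"fingers":-1},{"dp":[0,0,0],"delta_rot":[0,0,0],"fingers":-1}]' | sed -n '1,2p;4p'
```

```text
tcp_pos: [0.5155, -0.1813, 0.3035]
force: [-1.2, -3.1, 0.1]
tcp_pos: [0.5156, -0.1805, 0.3036]
force: [-0.6, -6.5, -1.7]
t: 16.9
tcp_pos: [0.5157, -0.1799, 0.3038]
force: [-2.3, -9.6, -2.3]
```

It is firm against the locked stop at under 10 N. Moving over to the handle's front side.

```bash
python3 -m crank '[{"dp":[-0.02,0,0],"delta_rot":[0,0,0],"fingers":-1},{"dp":[-0.02,0,0],"delta_rot":[0,0,0],"fingers":-1},{"dp":[0,0,-0.055],"delta_rot":[0,0,0],"fingers":-1},{"dp":[0,0,-0.055],"delta_rot":[0,0,0],"fingers":-1},{"dp":[0,0,-0.055],"delta_rot":[0,0,0],"fingers":-1},{"dp":[0.05,0,0],"delta_rot":[0,0,0],"fingers":-1},{"dp":[0.05,0,0],"delta_rot":[0,0,0],"fingers":-1},{"dp":[0.05,0,0],"delta_rot":[0,0,0],"fingers":-1},{"dp":[0.045,0,0],"delta_rot":[0,0,0],"fingers":-1},{"dp":[0,0,0],"delta_rot":[0,0,0],"fingers":-1}]'
python3 - <<'E'
from h import *
need(.517,-.1025,.295,89.3)
p,d=manip.snapshot("scene");W=cloud("scene",d);q=p.astype(int)
m=(q.max(-1)<60)&(W[...,2]>.15)&(W[...,2]<.275)&(W[...,1]<-.12)&(W[...,1]>-.35)&(abs(W[...,0]-.516)<.04);print("grip",m.sum(),W[m].min(0),W[m].max(0),np.median(W[m],0))
lid("scene",(.52,-.09))
E
```

```text
t: 17.73
tcp_pos: [0.5154, -0.096, 0.3859]
tool_rot: [0.709, 0.705, 0.001, -0.002]
force: [0.2, 0.4, 0.6]
finger_gap: 0.003
gripper_force: 0.0
t 17.73 tcp [ 0.5154 -0.096   0.3859] yaw 89.66 tilt [-0.001  0.004 -1.   ] F [0.2 0.4 0.6] gap 0.003 | dp [-0.0137  0.0034  0.1817] rows 3.0 rz 0.0010
grip 405 [ 0.5071178  -0.19373555  0.18091859] [ 0.52839849 -0.14842898  0.25990052] [ 0.52128169 -0.17309397  0.22490814]
scene lid 516 mean [ 0.5296 -0.0991  0.0637] circ [ 0.5194 -0.0965] medz 0.0636
```

```bash
python3 -m crank '[{"dp":[0,0.001,0.06],"delta_rot":[0,0,0],"fingers":-1},{"dp":[0,0.001,0.06],"delta_rot":[0,0,0],"fingers":-1},{"dp":[0,0.001,0.06],"delta_rot":[0,0,0],"fingers":-1},{"dp":[-0.025,0,0],"delta_rot":[0,0,0],"fingers":-1},{"dp":[-0.025,0,0],"delta_rot":[0,0,0],"fingers":-1},{"dp":[0,0,0],"delta_rot":[0,0,0],"fingers":-1}]' | sed -n '1,2p;4p'
python3 -m crank '[{"dp":[-0.006,0,0],"delta_rot":[0,0,0],"fingers":-1},{"dp":[-0.006,0,0],"delta_rot":[0,0,0],"fingers":-1},{"dp":[0,0,0],"delta_rot":[0,0,0],"fingers":-1}]' | sed -n '1,2p;4p'
python3 -m crank '[{"dp":[-0.006,0,0],"delta_rot":[0,0,0],"fingers":-1},{"dp":[0,0,0],"delta_rot":[0,0,0],"fingers":-1}]' | sed -n '1,2p;4p'
```

```text
t: 18.33
tcp_pos: [0.519, -0.1287, 0.2972]
force: [0.4, -0.8, 0.5]
t: 18.58
tcp_pos: [0.518, -0.1319, 0.2974]
force: [0.6, 0.2, -0.7]
t: 18.75
tcp_pos: [0.5176, -0.1335, 0.2967]
force: [-0.2, 2.3, 2.0]
```

```bash
python3 -m crank '[{"dp":[-0.006,0,0],"delta_rot":[0,0,0],"fingers":-1},{"dp":[-0.006,0,0],"delta_rot":[0,0,0],"fingers":-1},{"dp":[0,0,0],"delta_rot":[0,0,0],"fingers":-1}]' | sed -n '1,2p;4p'
python3 -m crank '[{"dp":[-0.006,0,0],"delta_rot":[0,0,0],"fingers":-1},{"dp":[-0.006,0,0],"delta_rot":[0,0,0],"fingers":-1},{"dp":[0,0,0],"delta_rot":[0,0,0],"fingers":-1}]' | sed -n '1,2p;4p'
python3 -m crank '[{"dp":[-0.01,0,0],"delta_rot":[0,0,0],"fingers":-1},{"dp":[-0.01,0,0],"delta_rot":[0,0,0],"fingers":-1},{"dp":[-0.01,0,0],"delta_rot":[0,0,0],"fingers":-1},{"dp":[0,0,0],"delta_rot":[0,0,0],"fingers":-1}]' | sed -n '1,2p;4p'
```

```text
t: 19.0
tcp_pos: [0.5175, -0.1405, 0.296]
force: [0.3, -0.6, -0.1]
t: 19.25
tcp_pos: [0.5174, -0.1466, 0.2958]
force: [1.2, -0.1, -0.3]
t: 19.58
tcp_pos: [0.5173, -0.162, 0.2959]
force: [0.7, -0.5, 0.6]
```

```bash
python3 -m crank '[{"dp":[-0.014,0,0],"delta_rot":[0,0,0],"fingers":-1},{"dp":[-0.014,0,0],"delta_rot":[0,0,0],"fingers":-1},{"dp":[-0.014,0,0],"delta_rot":[0,0,0],"fingers":-1},{"dp":[-0.014,0,0],"delta_rot":[0,0,0],"fingers":-1},{"dp":[0,0,0],"delta_rot":[0,0,0],"fingers":-1}]' | sed -n '1,2p;4p'
python3 -m crank '[{"dp":[-0.014,0,0],"delta_rot":[0,0,0],"fingers":-1},{"dp":[-0.014,0,0],"delta_rot":[0,0,0],"fingers":-1},{"dp":[-0.014,0,0],"delta_rot":[0,0,0],"fingers":-1},{"dp":[-0.014,0,0],"delta_rot":[0,0,0],"fingers":-1},{"dp":[0,0,0],"delta_rot":[0,0,0],"fingers":-1}]' | sed -n '1,2p;4p'
python3 - <<'E'
from h import *
need(.517,-.233,.286,89.3)
lid("scene",(.52,-.09))
E
```

```text
t: 20.0
tcp_pos: [0.5172, -0.1906, 0.2959]
force: [1.3, 0.5, 0.5]
t: 20.42
tcp_pos: [0.517, -0.2187, 0.296]
force: [1.4, 0.1, 0.8]
t 20.42 tcp [ 0.517  -0.2187  0.296 ] yaw 89.43 tilt [ 0.001 -0.002 -1.   ] F [1.4 0.1 0.8] gap 0.001 | dp [-0.0286  0.0003  0.0201] rows 1.0 rz 0.0004
scene lid 676 mean [ 0.5233 -0.0991  0.0634] circ [ 0.5175 -0.0974] medz 0.0634
```

```bash
python3 -m crank '[{"dp":[-0.0143,0,0.01],"delta_rot":[0,0,0],"fingers":-1},{"dp":[-0.0143,0,0.01],"delta_rot":[0,0,0],"fingers":-1},{"dp":[0,0,0],"delta_rot":[0,0,0],"fingers":-1}]' | sed -n '1,2p;4p'
python3 -m crank '[{"dp":[-0.014,0,0.013],"delta_rot":[0,0,0],"fingers":-1},{"dp":[-0.014,0,0.013],"delta_rot":[0,0,0],"fingers":-1},{"dp":[0,0,0],"delta_rot":[0,0,0],"fingers":-1}]' | sed -n '1,2p;4p'
python3 -m crank '[{"dp":[-0.014,0,0.013],"delta_rot":[0,0,0],"fingers":-1},{"dp":[-0.014,0,0.013],"delta_rot":[0,0,0],"fingers":-1},{"dp":[0,0,0],"delta_rot":[0,0,0],"fingers":-1}]' | sed -n '1,2p;4p'
python3 - <<'E'
from h import *
p=lid("scene",(.52,-.09))
c=p[110:290,190:350];cv2.imwrite("pics/s7.png",cv2.resize(c,None,fx=3.3,fy=3.3)[:,:,::-1])
E
```

```text
t: 20.72
tcp_pos: [0.5163, -0.2324, 0.2849]
force: [-0.5, 0.1, 0.3]
t: 20.97
tcp_pos: [0.516, -0.2463, 0.2713]
force: [-0.3, -0.1, -0.1]
t: 21.22
tcp_pos: [0.5158, -0.2602, 0.2583]
force: [1.1, 0.4, -0.3]
scene lid 809 mean [ 0.5174 -0.0972  0.0633] circ [ 0.517  -0.0972] medz 0.0632
```

View pics/s7.png

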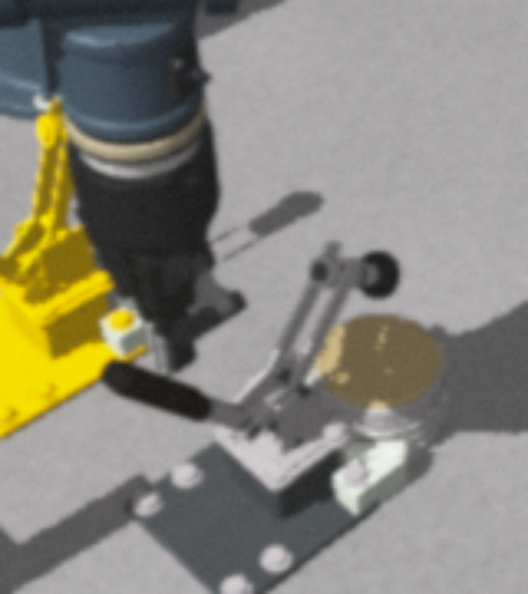

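The handle lies back (grip end at (110,375)), the pad is raised at (380,275), and the lidded tin is in the V. I'll lift clear and check the open angle.

```bash
python3 -m crank '[{"dp":[0,0,-0.05],"delta_rot":[0,0,0],"fingers":-1},{"dp":[0,0,-0.07],"delta_rot":[0,0,0],"fingers":-1},{"dp":[0,0,-0.07],"delta_rot":[0,0,0],"fingers":-1},{"dp":[0,0,-0.07],"delta_rot":[0,0,0],"fingers":-1},{"dp":[0,0,0],"delta_rot":[0,0,0],"fingers":-1}]'
python3 - <<'E'
from h import *
p,d=manip.snapshot("scene");W=cloud("scene",d)[180:300,210:325];q=p[180:300,210:325].astype(int)
for nm,m in(("grip",(q.max(-1)<60)&(W[...,2]>.09)&(W[...,2]<.25)&(W[...,1]<-.24)&(abs(W[...,0]-.516)<.03)),("pad",(q.max(-1)<60)&(W[...,2]>.1)&(W[...,2]<.25)&(W[...,1]>-.2))):print(nm,m.sum(),W[m].min(0),W[m].max(0),np.median(W[m],0))
lid("scene",(.52,-.09))
E
```

```text
t: 21.68
tcp_pos: [0.5189, -0.2609, 0.3981]
tool_rot: [0.71, 0.704, 0.001, 0.008]
force: [0.0, -1.3, 0.4]
finger_gap: 0.001
gripper_force: 0.0
grip 270 [ 0.50793992 -0.30476778  0.13796453] [ 0.52757938 -0.24344981  0.20673606] [ 0.52311491 -0.27940229  0.17991976]
pad 75 [ 0.5074366  -0.11054267  0.13985778] [ 0.53191159 -0.0873931   0.16331731] [ 0.52426973 -0.09859701  0.15530699]
scene lid 827 mean [ 0.5171 -0.0967  0.0634] circ [ 0.516  -0.0956] medz 0.0634
```

The clamp is still about 0.27 rad short of its stop, so I'll press the handle down the rest of the way.

```bash
python3 -m crank '[{"dp":[0,0,0.07],"delta_rot":[0,0,0],"fingers":-1},{"dp":[0,0,0.07],"delta_rot":[0,0,0],"fingers":-1},{"dp":[0,0,0.07],"delta_rot":[0,0,0],"fingers":-1},{"dp":[0,0,0.05],"delta_rot":[0,0,0],"fingers":-1},{"dp":[-0.006,0,0.012],"delta_rot":[0,0,0],"fingers":-1},{"dp":[0,0,0],"delta_rot":[0,0,0],"fingers":-1}]'| sed -n '1,2p;4p'
python3 -m crank '[{"dp":[-0.006,0,0.012],"delta_rot":[0,0,0],"fingers":-1},{"dp":[-0.004,0,0.01],"delta_rot":[0,0,0],"fingers":-1},{"dp":[0,0,0],"delta_rot":[0,0,0],"fingers":-1}]'| sed -n '1,2p;4p'
python3 -m crank '[{"dp":[-0.004,0,0.01],"delta_rot":[0,0,0],"fingers":-1},{"dp":[0,0,0],"delta_rot":[0,0,0],"fingers":-1}]'| sed -n '1,2p;4p'
```

```text
t: 22.28
tcp_pos: [0.5148, -0.2614, 0.2507]
force: [0.1, -0.9, 0.6]
t: 22.53
tcp_pos: [0.5166, -0.268, 0.2434]
force: [0.1, -0.2, -0.6]
t: 22.7
tcp_pos: [0.5165, -0.2696, 0.2383]
force: [0.1, -0.2, 1.1]
```

```bash
python3 -m crank '[{"dp":[-0.003,0,0.008],"delta_rot":[0,0,0],"fingers":-1},{"dp":[0,0,0],"delta_rot":[0,0,0],"fingers":-1}]'| sed -n '1,2p;4p'
python3 -m crank '[{"dp":[-0.003,0,0.006],"delta_rot":[0,0,0],"fingers":-1},{"dp":[0,0,0],"delta_rot":[0,0,0],"fingers":-1}]'| sed -n '1,2p;4p'
python3 -m crank '[{"dp":[-0.003,0,0.006],"delta_rot":[0,0,0],"fingers":-1},{"dp":[0,0,0],"delta_rot":[0,0,0],"fingers":-1}]'| sed -n '1,2p;4p'
cat > chk.py <<'E'
from h import *
p,d=manip.snapshot("scene");W=cloud("scene",d)[180:300,210:325];q=p[180:300,210:325].astype(int)
for nm,m in(("pad",(q.max(-1)<60)&(W[...,2]>.1)&(W[...,2]<.25)&(W[...,1]>-.2)),):print(nm,m.sum(),W[m].min(0),W[m].max(0),np.median(W[m],0))
lid("scene",(.52,-.09))
E
python3 chk.py
```

```text
t: 22.87
tcp_pos: [0.5161, -0.2708, 0.2337]
force: [0.3, -0.1, 0.4]
t: 23.03
tcp_pos: [0.5163, -0.2719, 0.2314]
force: [-0.2, 3.5, 7.9]
t: 23.2
tcp_pos: [0.5163, -0.273, 0.2298]
force: [-2.3, 5.1, 15.5]
pad 105 [ 0.50789156 -0.17963307  0.10363901] [ 0.53153784 -0.10386943  0.19408279] [ 0.52330005 -0.11479801  0.17677022]
scene lid 811 mean [ 0.5172 -0.097   0.0633] circ [ 0.5169 -0.0963] medz 0.0633
```

The handle is at the open stop and the pad is back at its original height. Lifting off and checking that it stays.

```bash
python3 -m crank '[{"dp":[0.003,0,-0.01],"delta_rot":[0,0,0],"fingers":-1},{"dp":[0.003,0,-0.01],"delta_rot":[0,0,0],"fingers":-1},{"dp":[0.003,0,-0.02],"delta_rot":[0,0,0],"fingers":-1},{"dp":[0,0,-0.05],"delta_rot":[0,0,0],"fingers":-1},{"dp":[0,0,-0.07],"delta_rot":[0,0,0],"fingers":-1},{"dp":[0,0,-0.07],"delta_rot":[0,0,0],"fingers":-1},{"dp":[0,0,-0.07],"delta_rot":[0,0,0],"fingers":-1},{"dp":[0,0,0],"delta_rot":[0,0,0],"fingers":-1},{"dp":[0,0,0],"delta_rot":[0,0,0],"fingers":-1},{"dp":[0,0,0],"delta_rot":[0,0,0],"fingers":-1},{"dp":[0,0,0],"delta_rot":[0,0,0],"fingers":-1},{"dp":[0,0,0],"delta_rot":[0,0,0],"fingers":-1}]'
python3 chk.py
```

```text
t: 24.3
tcp_pos: [0.5156, -0.2687, 0.3761]
tool_rot: [0.71, 0.704, -0.0, -0.002]
force: [0.4, 0.5, -0.2]
finger_gap: 0.002
gripper_force: 0.0
pad 89 [ 0.50461986 -0.12860938  0.15820273] [ 0.53187027 -0.10443481  0.18296301] [ 0.52391215 -0.11322329  0.1758831 ]
scene lid 819 mean [ 0.5172 -0.0968  0.0634] circ [ 0.5165 -0.0972] medz 0.0634
```

The clamp stays open (pad where it began), the lid is home and the tin is in the stop.

```bash
python3 -c "
from station import manip
print(manip.sign_off())"
```

```text
the job is handed in; nothing more can be done
None
```

The job is handed in at about 24 s: the tin stands in the V stop with its lid pressed home, the clamp was locked and then thrown fully open again, no reading went above about 16 N, and the arm is clear; the sign-off returned no verdict.

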